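# Pack the sample kit and leave the look-alikes

### The arm

A 6-joint arm with a two-finger parallel gripper is mounted at the origin on a cart in front of the work surface, level with it; the furniture and walls round the work are solid. World frame = base frame: x ahead of the robot, y to its left, z up, the work surface at z = 0. Lengths are in m, angles in rad, forces in N, time in s.
With the tool pointing down it reaches from about 0.3 to 0.75 m from the base axis. Payload 8.5 kg.
Tool frame: the origin (TCP) lies on the centre line of the jaws, within the pads' length; the fingertips stand 25 mm ahead of it and the grasp point (between the pads) lies 6 mm ahead of it; z points along the fingers, y is the line along which they close (so a half turn about z gives the same grasp; the last joint's range is limited). The gripper opens to 88 mm and grips with 3 to 60 N. Pads are 18 mm wide; open, the fingers measure 123 mm over their backs; the gripper's body (75 mm by 187 mm) begins 45 mm behind the grasp point.
Start: joints at [1.096, 0.381, 1.297, -0, 1.464, -0.215], TCP at [0.141, 0.532, 0.264] pointing down, gripper open.
Joint ranges: [-3.11, 3.11], [-0.89, 2.33], [0.22, 2.48], [-1.42, 4.56], [0.17, 2.85], [-2.88, 2.88]. Speed limits (rad/s): [2.39, 2.39, 3.14, 3.14, 3.14, 3.14].

### API

Orientations are given as a 3x3 rotation matrix whose columns are the frame's x, y, z axes.
In Python, from cell import manip gives the robot as it stands.
- The arm moves only by the tool arm_command, never from a script. Its argument "deltas" is a list of rows, each a list of 3 entries, a list of its own where there are three numbers: the turn, a rotation vector about the tool's x, y, z in rad, then the shift along the tool's x, y, z in mm, then the opening, from 0 (shut) to 1 (fully open). In form: [[[ax, ay, az], [tx, ty, tz], jaw], ...]. A call has 1 to 20 rows; each row is the pose to reach, as a shift and turn from the pose commanded when the call began, along the tool's axes at that moment; what a row does not reach only later rows make up. A row lasts 1/12 s, in which the tool goes at most 41.7 mm and 7.16 degrees, less where a joint would pass 70% of its speed; a pose out of reach is approached as far as the arm can. A call with a gripper value outside its range is refused whole. The fingers move at their own pace and stop on an object; "squeeze" is the grip in N (left out, the last holds). Time passes only in rows, so rows that repeat a pose let the fingers close. It gives the time, the measured TCP pose, the force, the opening and the grip force at its end, in the units of the state.
- manip.sense(): the state, without advancing time (a new reading comes with each control period).
- manip.camera(name): name is "scene" or "side" or "wrist"; returns a dict with "image" (400x640x3 uint8, red, green, blue), "depth" (400x640 float32, m along the optical axis (not along the pixel's ray), 0 where there is no reading), "fovy" (degrees; the focal length in pixels is half the picture's height over the tangent of half this angle, whatever the lens; pixels are square), "cx", "cy" (the principal point, pixels), "extrinsics" (4x4, takes a point from camera to world coordinates). Camera axes: x right, y down, z forward; pixel columns grow to the right and rows downward; lengths in m; the calibration is good to about 2 mm. A picture is of the moment at which its call begins.
- manip.job_done(): hands the job in; it is judged then, once.
Trained networks look in a picture, given as the dict that the camera call returned (one of the last four; its "shot" number tells which), for a name from the list of things; names that differ only in an ending like _2 or _b are one class to them, and where a whole thing is asked for, a point or a joint stands for the part that bears it (a point fixed in the world has none). Each returns a list of dicts, best first, with "conf" (0 to 1); they miss things now and then, are a little off and sometimes report something else, mostly with a low value. They report only what shows in the picture. A call takes as long as a camera call. They do not tell look-alikes from the thing itself.
- manip.masks_of(picture, thing): "mask" (400x640 bool, what is visible of it) and "point" ([column, row] in pixels, amid what is visible of it).
The state is a dict: "clock": time; "q": joint angles; "joint_vel": joint speeds; "tau": joint torques, N m; "tool_pos": TCP position; "ee_rot": TCP orientation; "force": force on the tool from outside, world axes, zero at the start; "wrist_torque": the same for the moment, N m; "gripper_width": finger opening in m; "grip_force": force on a finger pad.
Only numpy, scipy, OpenCV 4.12 (cv2) and the standard library are available. Lean on these libraries where they do the work, as an engineer would, in place of code of your own. Each camera call takes 0.05 s, during which the arm holds its last target. There are 200 camera calls.

### The job

Pack the kit into the white four-cell caddy: the porcelain crucible goes in the widest cell at one end, the bigger of the two rubber stoppers in the medium cell next to it, and one sample vial in each of the two narrow cells at the other end. Set each thing down on the floor of its cell standing upright, as it stands now, without dropping it, and leave the smaller stopper and the squat weighing bottle where they stand.

Things in the scene. Friction and masses are not known exactly. Their poses are not given: they have to be found in the camera images.
- caddy: white caddy, fixed, 72 (x) by 220 (y) mm plus 5 mm end lips, at any yaw; origin: centre of underside, z up. Inner floor at z = 4 mm; walls 4 mm thick, tops at z = 16 mm. Four open cells in a row along its y, all 64 mm long in x, centred on x = 0: widest 64 mm in y, centre y = +74 mm; medium 52 mm, centre y = +12 mm; two narrow 42 mm, centres y = -39 and -85 mm
- crucible: white porcelain crucible, an open conical cup, 42 mm across the rim at the top, 28 mm at the foot, 34 mm high, rigid, about 30 g; stands upright; origin at the centre of its underside, z up. Goes in the widest cell
- big_stopper: bigger rubber stopper, dark red, slightly tapered, 32 mm across at the foot and 26 mm at the top, 28 mm high, about 30 g; origin at the centre of its underside, z up. Goes in the medium cell
- vial_a: sample vial, clear glass with pink contents and a white screw cap, round, 25 mm across, 59 mm high, straight-sided glass up to 40 mm (grip it there), closed and rigid; origin at the centre of its underside, z up. Goes in either narrow cell
- vial_b: sample vial like the other but with pale yellow contents, round, 25 mm across, 59 mm high, straight-sided glass up to 40 mm (grip it there), closed and rigid; origin at the centre of its underside, z up. Goes in the other narrow cell
- small_stopper: smaller rubber stopper, orange-brown, 25 mm across, 26 mm high; origin at the centre of its underside. Stays where it is
- weighing_bottle: squat clear glass weighing bottle with a knobbed glass lid, 40 mm across, 51 mm high; origin at the centre of its underside. Stays where it is
- hood_glass: fixed clear glassware left of and behind the work, an obstacle. Pieces at (x, y) from its origin, height: round flask (-0.134, 0.076) 186 mm; flask (-0.169, 0.146) 111 mm; low beaker (-0.194, 0.241) 79 mm; tall slim cylinder (0.049, -0.014) 267 mm; others, up to 220 mm, lie beyond x = +0.08. Radii 20 to 33 mm. A black box 156 mm high stands left of y = +0.30
Things that resemble listed ones, but are neither listed nor needed, are in the scene too. What is shaped like the small_stopper but green is not meant.

How it is judged:
By the outcome, as a careful person would: the job done as asked, in the order asked, and still so for the second after the job is handed in, with the robot touching nothing.
It also fails if it takes over 115 s, if anything falls off the work surface, if the arm or the gripper's body presses on something with over 40 N, if the wrist force passes 120 N, or if a joint passes its speed limit or range.

## Working session

There is one attempt and no reset: what is moved stays moved. The work goes in short steps, Python scripts to look and compute and a tool call to move; the robot and the scene stay as the last step left them, time stands still between calls to the robot, and variables do not carry over. Pictures are saved under pics/ and viewed, at most 14 in all, crops included, and the job is handed in when it is done.

Besides the shell and the picture viewer there is one more tool, called after "Request:" in YAML: its name, and indented under it one key for each argument. arm_command: Moves the arm, as the interface text tells. Its arguments: {"type":"object","properties":{"deltas":{"type":"array"},"squeeze":{"type":"number"}},"required":["deltas"]}

```bash
mkdir -p pics; cat > h.py <<'E'
import numpy as np, cv2
from cell import manip
def shot(n,save=None):
    p=manip.camera(n)
    if save: cv2.imwrite('pics/'+save,cv2.cvtColor(p['image'],cv2.COLOR_RGB2BGR))
    return p
def pts(p,mask=None):
    d=p['depth'];f=200/np.tan(np.radians(p['fovy'])/2)
    v,u=np.nonzero((d>0) if mask is None else (mask&(d>0)))
    z=d[v,u];c=np.c_[(u-p['cx'])*z/f,(v-p['cy'])*z/f,z]
    return c@p['extrinsics'][:3,:3].T+p['extrinsics'][:3,3],u,v
E
python3 - <<'E'
from h import *
s=manip.sense();print(s['clock'],s['tool_pos'],s['ee_rot'].round(3) if hasattr(s['ee_rot'],'round') else s['ee_rot'],s['gripper_width'])
for c in ('scene','side','wrist'):
    p=shot(c,c+'0.png');print(c,p['extrinsics'].round(3).tolist(),p['fovy'])
    for t in ('caddy','crucible','big_stopper','vial_a','small_stopper','weighing_bottle'):
        for r in manip.masks_of(p,t):
            P,_,_=pts(p,r['mask'])
            if len(P): print(t,round(r['conf'],2),np.round(r['point']),r['mask'].sum(),np.median(P,0).round(3),np.percentile(P,3,0).round(3),np.percentile(P,97,0).round(3))
E
```

```text
0.0 [0.14119505 0.53130837 0.26315204] [[-0.966  0.257 -0.001]
 [ 0.257  0.966 -0.001]
 [ 0.    -0.001 -1.   ]] 0.08817825343075175
scene [[0.664, -0.486, 0.568, -0.154], [-0.747, -0.448, 0.491, -0.583], [0.016, -0.75, -0.661, 0.833], [0.0, 0.0, 0.0, 1.0]] 47.482718582001475
crucible 0.8 [407. 262.] 230 [ 0.545 -0.287  0.019] [ 0.519 -0.304  0.002] [ 0.556 -0.271  0.032]
big_stopper 0.42 [422. 239.] 170 [ 0.631 -0.272  0.021] [ 0.623 -0.283  0.001] [ 0.648 -0.257  0.029]
vial_a 0.54 [274. 202.] 183 [0.448 0.069 0.036] [0.442 0.062 0.003] [0.461 0.083 0.06 ]
vial_a 0.49 [259. 160.] 217 [0.571 0.269 0.028] [ 0.523  0.227 -0.001] [0.599 0.291 0.065]
small_stopper 0.54 [339. 264.] 112 [ 0.421 -0.178  0.017] [ 0.413 -0.187  0.   ] [ 0.444 -0.158  0.027]
small_stopper 0.52 [369. 257.] 124 [ 0.494 -0.211  0.015] [ 0.488 -0.219 -0.001] [ 0.517 -0.199  0.027]
small_stopper 0.5 [367. 278.] 113 [ 0.437 -0.238  0.017] [ 0.432 -0.246  0.001] [ 0.448 -0.227  0.027]
small_stopper 0.28 [410. 262.] 277 [ 0.547 -0.288  0.021] [ 0.519 -0.306 -0.001] [ 0.561 -0.271  0.034]
weighing_bottle 0.52 [260. 160
[... 421 characters left out ...]
[438. 275.] 374 [ 0.632 -0.273  0.017] [ 0.623 -0.282 -0.001] [ 0.656 -0.246  0.029]
vial_a 0.76 [279. 198.] 240 [0.45  0.068 0.034] [0.441 0.063 0.002] [0.461 0.08  0.059]
vial_a 0.69 [328. 159.] 191 [0.634 0.179 0.033] [0.625 0.174 0.003] [0.646 0.194 0.059]
small_stopper 0.75 [308. 270.] 187 [ 0.421 -0.182  0.017] [ 0.413 -0.186  0.002] [ 0.432 -0.169  0.027]
small_stopper 0.53 [327. 292.] 220 [ 0.439 -0.24   0.017] [ 0.431 -0.245  0.002] [ 0.45  -0.227  0.026]
weighing_bottle 0.6 [300. 157.] 99 [0.581 0.263 0.026] [0.571 0.259 0.005] [0.591 0.281 0.041]
wrist [[0.256, 0.928, 0.271, 0.072], [0.967, -0.246, -0.072, 0.55], [-0.0, 0.281, -0.96, 0.385], [0.0, 0.0, 0.0, 1.0]] 63.07970055061084
```

```bash
python3 - <<'E'
import cv2
a=cv2.imread('pics/scene0.png');b=cv2.imread('pics/side0.png')
cv2.imwrite('pics/sc_c.png',cv2.resize(a[110:330,200:490],None,fx=2.7,fy=2.7))
cv2.imwrite('pics/sd_c.png',cv2.resize(b[110:330,220:510],None,fx=2.7,fy=2.7))
E
```

```text
(no output)
```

View pics/sc_c.png

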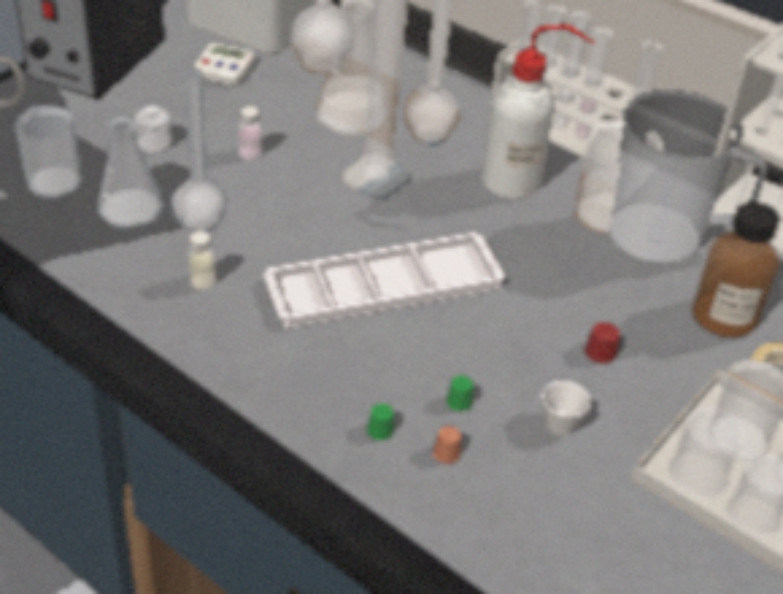

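View pics/sd_c.png

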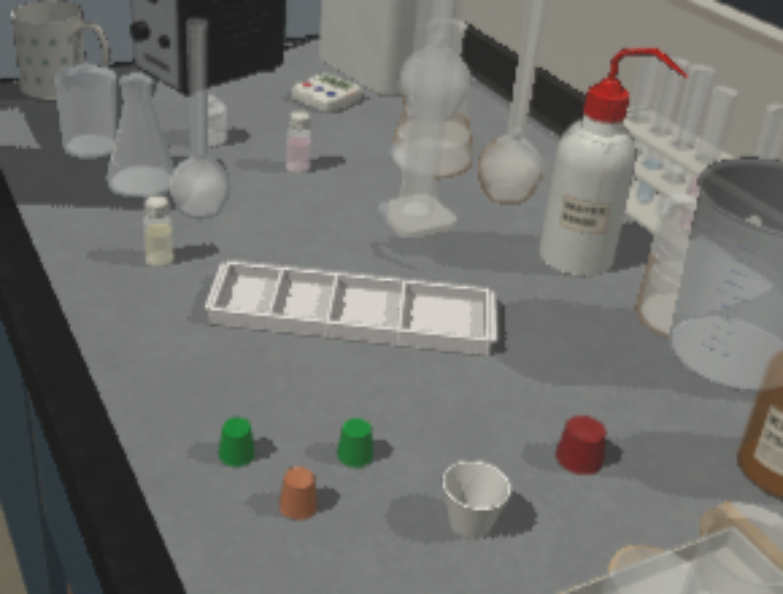

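View pics/scene0.png

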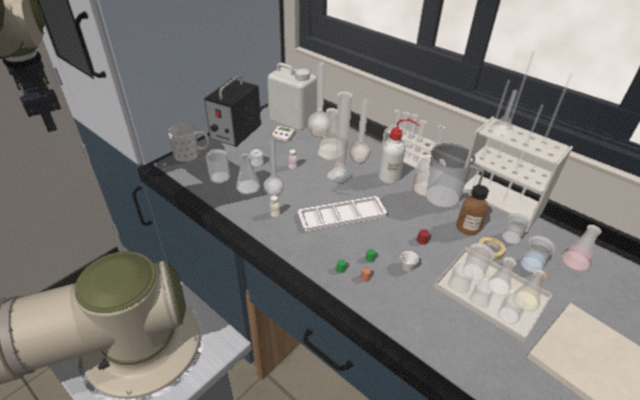

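The scene shows the caddy in the middle, with its widest cell on the right at the far end. The crucible is at scene px (410,260), the red stopper at (423,237), the yellow vial at (275,208) and the pink vial at (292,159), just behind the slim-necked flask. The orange stopper and the two green look-alikes stay put. Next I'll fit precise poses and map the obstacles.

```bash
cat >> h.py <<'E'
from scipy.optimize import least_squares, minimize
RAD={'crucible':lambda z:14+7*z/34,'big_stopper':lambda z:16-3*z/28,'vial':lambda z:12.5+0*z,'small_stopper':lambda z:12.5+0*z}
def circ(P,kind,zlo,zhi):
    Q=P[(P[:,2]>zlo)&(P[:,2]<zhi)]*1000
    f=lambda c:np.hypot(Q[:,0]-c[0],Q[:,1]-c[1])-RAD[kind](Q[:,2])
    r=least_squares(f,np.median(Q[:,:2],0),loss='soft_l1',f_scale=1.5)
    return r.x,np.median(np.abs(r.fun)),len(Q)
def caddy(P,c0):
    Q=P[(np.hypot(P[:,0]-c0[0],P[:,1]-c0[1])<.16)&(P[:,2]<.025)&(P[:,2]>-.01)]*1000
    def H(x,y):
        ax=np.abs(x);o=(ax<36)&(np.abs(y)<110)
        cell=np.zeros_like(o)
        for w,cy in((64,74),(52,12),(42,-39),(42,-85)): cell|=(ax<32)&(np.abs(y-cy)<w/2)
        return np.where(o,np.where(cell,4,16),0)
    def cost(v):
        c,s=np.cos(v[2]),np.sin(v[2]);dx,dy=Q[:,0]-v[0],Q[:,1]-v[1]
        return np.minimum(np.abs(Q[:,2]-H(c*dx+s*dy,-s*dx+c*dy)),8).mean()
    best=min(((cost((c0[0]*1000+a,c0[1]*1000+b,t)),c0[0]*1000+a,c0[1]*1000+b,t) for a in range(-12,13,6) for b in range(-12,13,6) for t in np.radians(range(0,360,6))))
    r=minimize(cost,best[1:],method='Nelder-Mead',options=dict(initial_simplex=np.array(best[1:])+np.array([[0,0,0],[4,0,0],[0,4,0],[0,0,.06]])))
    return r.x,r.fun,np.degrees(r.x[2])
E
python3 - <<'E'
from h import *
A=[]
for c in ('scene','side'):
    p=shot(c);P,_,_=pts(p);A.append(P);print(c,caddy(P,(.571,-.062)))
    for n,k,xy,r,zl,zh in(('cruc','crucible',(.538,-.288),.035,.005,.031),('stop','big_stopper',(.637,-.265),.03,.005,.024),('va','vial',(.637,.183),.025,.006,.038),('vb','vial',(.452,.071),.025,.006,.038)):
        print(n,circ(P[np.hypot(P[:,0]-xy[0],P[:,1]-xy[1])<r],k,zl,zh))
P=np.concatenate(A);m=(P[:,0]>.35)&(P[:,0]<.85)&(P[:,1]>-.45)&(P[:,1]<.42)&(P[:,2]>.02)
g={}
for x,y,z in P[m]:
    k=(int(x//.025),int(y//.025));g.setdefault(k,[]).append(z)
print('rows x, cols y from +0.40 down; max height cm')
for i in range(14,34):
    print(f'{i*.025:.3f}',' '.join(f'{int(100*np.percentile(g[(i,j)],98)):2d}' if len(g.get((i,j),[]))>2 else ' .' for j in range(16,-18,-1)))
E
```

```text
scene (array([574.57955851, -58.33801216,   4.15014175]), np.float64(1.985855059952651), np.float64(237.78560654136237))
cruc (array([ 537.13058204, -289.12036613]), np.float64(1.4124765057164943), 205)
stop (array([ 639.33125629, -268.40443391]), np.float64(0.8635887606335579), 75)
va (array([625.04702244, 170.71675448]), np.float64(2.7185299639636638), 64)
vb (array([441.13178859,  59.50811991]), np.float64(2.7747650350048767), 80)
side (array([576.30649835, -50.62531676,   4.15086083]), np.float64(1.5240210326653307), np.float64(237.82680663235755))
cruc (array([ 536.4446073 , -288.69695322]), np.float64(1.311573953721938), 418)
stop (array([ 620.65226982, -284.42109417]), np.float64(3.38136436622721), 153)
va (array([638.27964074, 187.75019736]), np.float64(1.0474022273917383), 96)
vb (array([453.43975873,  76.74179335]), np.float64(0.5875690684042585), 127)
rows x, cols y from +0.40 down; max height cm
0.350  .  .  .  .  .  .  .  .  .  .  .  .  .  .  .  .  .  .  .  .  .  .  .  .  .  .  .  .  .  .  .  .  .  .
0.375  .  .  .  .  .  .  .  .  .  .  .  .  .  .  .  .  .  .  .  .  .  .
[... 1280 characters left out ...]
.  .  .  .  .  .  .  .  .  .  .  .  .  .  .  .  .  .
0.700 15  .  .  .  .  .  .  .  .  .  .  .  .  . 26 26  .  .  .  .  .  .  .  .  .  .  .  .  .  .  .  .  .  .
0.725 13  .  .  .  .  .  .  .  .  3  8  8  4  .  .  .  .  .  .  .  .  .  .  .  .  .  .  .  . 13 13  8  2  2
0.750  .  .  .  .  .  .  .  .  .  . 14 14  7  .  4  4  .  . 11 12 11  .  .  . 14 14 14  .  . 13 13 12  .  .
0.775 16 16 16 15 15  .  5  5  .  . 14 14  7  5 20  5  .  . 16 19 12  .  9 13 14 11 13 14  . 13 13  8  .  6
0.800 16 16 16 18 16 14 24 24  6  .  .  4  .  5 20 19  .  .  . 19 20 20  9 14  .  .  . 14  .  .  .  .  .  6
0.825 19 19 18 18 18 11 24 24  6  .  .  .  .  .  .  4  .  .  .  .  .  .  9 14 10  . 21 21 21 21 21 21 21 21
```

Request:
arm_command:
  deltas:
    - [[0, 0, 0.302], [-593, -690, 43], 1]
    - [[0, 0, 0.302], [-593, -690, 43], 1]
    - [[0, 0, 0.302], [-593, -690, 43], 1]
    - [[0, 0, 0.302], [-593, -690, 43], 1]
    - [[0, 0, 0.302], [-593, -690, 43], 1]
    - [[0, 0, 0.302], [-593, -690, 43], 1]
    - [[0, 0, 0.302], [-593, -690, 43], 1]
    - [[0, 0, 0.302], [-593, -690, 43], 1]
    - [[0, 0, 0.302], [-593, -690, 43], 1]
    - [[0, 0, 0.302], [-593, -690, 43], 1]
    - [[0, 0, 0.302], [-593, -690, 43], 1]
    - [[0, 0, 0.302], [-593, -690, 43], 1]
    - [[0, 0, 0.302], [-593, -690, 43], 1]
    - [[0, 0, 0.302], [-593, -690, 43], 1]
    - [[0, 0, 0.302], [-593, -690, 43], 1]
    - [[0, 0, 0.302], [-593, -690, 43], 1]
    - [[0, 0, 0.302], [-593, -690, 43], 1]
    - [[0, 0, 0.302], [-593, -690, 43], 1]
    - [[0, 0, 0.302], [-593, -690, 43], 1]
    - [[0, 0, 0.302], [-593, -690, 43], 1]
  squeeze: 12

```text
clock: 2.82
tool_pos: [0.5039, -0.2201, 0.2243]
ee_rot: [[-0.846, 0.533, 0.0], [0.533, 0.846, -0.0], [-0.0, 0.0, -1.0]]
force: [1.6, 0.5, 0.0]
gripper_width: 0.0879
grip_force: 0.0
```

```bash
cat >> h.py <<'E'
def go(x,y,z,yaw=None):
    s=manip.sense();R=np.array(s['ee_rot']);d=R.T@(np.array([x,y,z])-s['tool_pos'])*1000
    y0=np.degrees(np.arctan2(R[1,1],R[0,1]));a=0 if yaw is None else -np.radians((yaw-y0+180)%360-180)
    print('from',np.array(s['tool_pos']).round(4),'yaw',round(y0,1),'delta',d.round(1),'az',round(a,3),'rows',max(np.linalg.norm(d)/41.7,abs(a)/.125).round(1),'q',np.round(s['q'],2),s['clock'])
def fit(p,kind,xy,r,zlo,zhi):
    P,_,_=pts(p);P=P[np.hypot(P[:,0]-xy[0],P[:,1]-xy[1])<r];Q=P[(P[:,2]>zlo)&(P[:,2]<zhi)]*1000
    f=lambda c:np.hypot(Q[:,0]-c[0],Q[:,1]-c[1])-RAD[kind](Q[:,2])
    v=Q[:,:2].mean(0)-1000*p['extrinsics'][:2,3];v/=np.linalg.norm(v)
    s=least_squares(f,np.median(Q[:,:2],0)+12*v,loss='soft_l1',f_scale=1)
    return s.x.round(1),np.median(np.abs(s.fun)).round(2),len(Q)
ITEMS=(('cruc','crucible',(.538,-.288),.035,.006,.031),('stop','big_stopper',(.637,-.265),.03,.005,.024),('va','vial',(.637,.183),.025,.006,.038),('vb','vial',(.452,.071),.025,.006,.038))
E
python3 - <<'E'
from h import *
for c in('scene','side','wrist'):
    p=shot(c,c+'1.png');P,_,_=pts(p)
    for I in ITEMS:
        try: print(c,I[0],*fit(p,*I[1:]))
        except Exception as e: pass
    try: print(caddy(P,(.571,-.062)))
    except Exception as e: print(e)
    for t in ('crucible','big_stopper','caddy'):
      for r in manip.masks_of(p,t):
        if r['conf']>.4:
            Q,_,_=pts(p,r['mask']);hi=Q[Q[:,2]>Q[:,2].max()-.004]
            (cc,rr)=cv2.minEnclosingCircle((hi[:,:2]*1000).astype(np.float32)); print(t,r['conf'],np.round(r['point']),'top',np.round(cc,1),round(rr,1),Q[:,2].max().round(4),'rect',cv2.minAreaRect((Q[Q[:,2]>.011][:,:2]*1000).astype(np.float32)) if t=='caddy' else '')
go(.537,-.289,.1,57.8)
E
```

```text
scene cruc [ 537.5 -289.3] 1.46 198
scene stop [ 639.2 -268.3] 0.77 82
scene va [640.2 186.8] 1.21 69
scene vb [455.   75.9] 0.84 87
(array([574.39579636, -57.53899165,   4.16599646]), np.float64(1.992729363572891), np.float64(238.69401455597543))
crucible 0.78 [411. 259.] top [ 539.1 -289.8] 22.1 0.0342 rect 
big_stopper 0.48 [424. 239.] top [ 637.  -269.2] 12.9 0.0311 rect 
caddy 0.89 [341. 216.] top [570.6 -60.7] 115.9 0.0199 rect ((572.3363037109375, -59.775596618652344), (78.24219512939453, 229.19439697265625), 56.63523864746094)
side cruc [ 536.4 -288.6] 1.35 409
side stop [ 638.2 -266.8] 0.53 155
side va [637.8 187.5] 0.76 96
side vb [453.5  77.2] 0.78 125
(array([576.10928577, -51.18516319,   4.14336617]), np.float64(1.488661179508017), np.float64(237.39739449493402))
crucible 0.59 [393. 295.] top [ 535.9 -287.3] 21.5 0.0352 rect 
big_stopper 0.6 [436. 276.] top [ 636.4 -267.3] 13.9 0.0292 rect 
wrist cruc [ 553.7 -305.1] 6.68 667
wrist stop [ 638.3 -266.5] 0.23 271
(array([571.37621703, -57.95532583,   4.13870439]), np.float64(1.1445447703859781), np.float64(237.13029414581246))
crucible 0.93 [288. 245.] top [ 537.2 -286.9] 20.9 0.0361 rect 
big_stopper 0.85 [350. 290.] top [ 633.9 -263.5] 11.8 0.0305 rect 
caddy 0.65 [493. 134.] top [ 525.4 -162.4] 0.3 0.2178 rect ((550.4117431640625, -90.14812469482422), (150.12432861328125, 229.93283081054688), 56.92497634887695)
from [ 0.5034 -0.2174  0.2248] yaw 57.9 delta [-66.5 -42.8 124.8] az 0.001 rows 3.5 q [-0.62  0.41  1.37 -0.    1.36 -1.63] 3.4167h.py:39: RuntimeWarning: Mean of empty slice.
  v=Q[:,:2].mean(0)-1000*p['extrinsics'][:2,3];v/=np.linalg.norm(v)
  ret = um.true_divide(
  return _methods._mean(a, axis=axis, dtype=dtype,
```

View pics/wrist1.png

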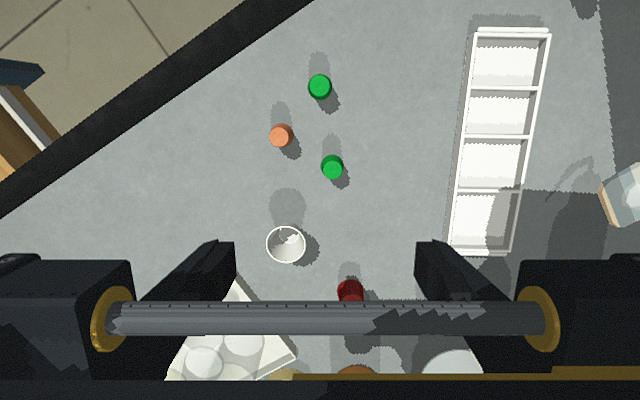

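The wrist view shows the crucible at (286,244), the red stopper at (350,290) and the caddy at the upper right with its widest cell at the bottom (490,220). I'll descend on the crucible.

Request:
arm_command:
  deltas:
    - [[0, 0, 0], [-66, -42, 110], 1]
    - [[0, 0, 0], [-66, -42, 110], 1]
    - [[0, 0, 0], [-66, -42, 110], 1]
    - [[0, 0, 0], [-66, -42, 110], 1]
    - [[0, 0, 0], [-66, -42, 150], 1]
    - [[0, 0, 0], [-66, -42, 170], 1]
    - [[0, 0, 0], [-66, -42, 184], 1]
    - [[0, 0, 0], [-66, -42, 184], 1]

```text
clock: 4.08
tool_pos: [0.536, -0.2874, 0.0385]
ee_rot: [[-0.846, 0.532, -0.004], [0.532, 0.846, 0.003], [0.005, 0.001, -1.0]]
force: [0.4, 0.4, -0.3]
gripper_width: 0.0886
grip_force: 0.0
```

Request:
arm_command:
  deltas:
    - [[0, 0, 0], [0, 0, 0], 0.3]
    - [[0, 0, 0], [0, 0, 0], 0.3]
    - [[0, 0, 0], [0, 0, 0], 0.3]
    - [[0, 0, 0], [0, 0, 0], 0.3]
    - [[0, 0, 0], [0, 0, 0], 0.3]
    - [[0, 0, 0], [0, 0, 0], 0.3]
    - [[0, 0, 0], [0, 0, 0], 0.3]
    - [[0, 0, 0], [0, 0, 0], 0.3]
  squeeze: 14

```text
clock: 4.75
tool_pos: [0.537, -0.2887, 0.0406]
ee_rot: [[-0.846, 0.533, 0.0], [0.533, 0.846, -0.0], [-0.0, 0.0, -1.0]]
force: [-0.1, 0.0, 3.9]
gripper_width: 0.0393
grip_force: 13.9
```

Request:
arm_command:
  deltas:
    - [[0, 0, 0], [0, 0, -20], 0.3]
    - [[0, 0, 0], [0, 0, -60], 0.3]
    - [[0, 0, 0], [0, 0, -90], 0.3]
    - [[0, 0, 0], [9, 106, -90], 0.3]
    - [[0, 0, 0], [9, 106, -90], 0.3]
    - [[0, 0, 0], [9, 106, -90], 0.3]

```text
clock: 5.25
tool_pos: [0.5868, -0.1913, 0.131]
ee_rot: [[-0.847, 0.532, 0.001], [0.532, 0.847, 0.0], [-0.001, 0.001, -1.0]]
force: [-0.3, 0.3, -0.8]
gripper_width: 0.0395
grip_force: 14.3
```

```bash
python3 - <<'E'
from h import *
s=manip.sense();print(s['force'],s['gripper_width'],s['grip_force'])
p=shot('wrist','wrist2.png');P,_,_=pts(p);print(caddy(P,(.572,-.059)))
for t in ('crucible','small_stopper'):
  for r in manip.masks_of(p,t):
    Q,_,_=pts(p,r['mask']);print(t,round(r['conf'],2),np.round(r['point']),np.median(Q,0).round(3),np.percentile(Q,2,0).round(3),np.percentile(Q,98,0).round(3))
go(.634,-.099,.13)
E
```

```text
[-0.30467012  0.30376528 -0.8180733 ] 0.03954585108846916 14.303428857128893
(array([571.63387682, -57.91309728,   4.13602689]), np.float64(0.9975534473682338), np.float64(236.97688459117109))
crucible 0.81 [326. 270.] [ 0.591 -0.194  0.11 ] [ 0.567 -0.21   0.094] [ 0.604 -0.173  0.126]
small_stopper 0.78 [220.   4.] [ 0.435 -0.178  0.007] [ 0.428 -0.185  0.001] [ 0.436 -0.17   0.016]
small_stopper 0.72 [242. 112.] [ 0.5   -0.202  0.026] [ 0.49  -0.212  0.005] [ 0.509 -0.194  0.028]
small_stopper 0.68 [164.  60.] [ 0.446 -0.229  0.025] [ 0.435 -0.24   0.002] [ 0.455 -0.221  0.028]
from [ 0.5862 -0.1927  0.1303] yaw 58.0 delta [  9.2 104.8   0.3] az 0 rows 2.5 q [-0.51  0.61  1.3  -0.    1.23 -1.52] 5.4
```

View pics/wrist2.png

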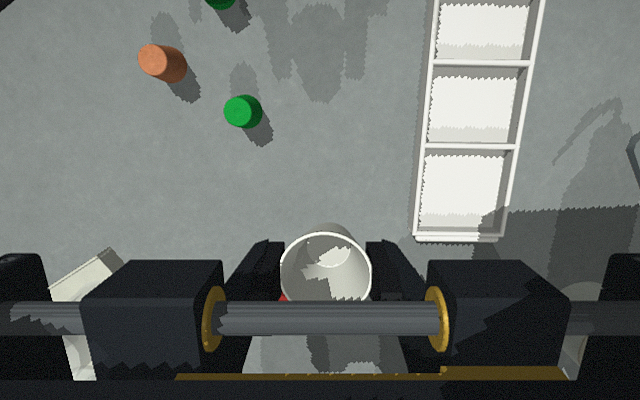

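The crucible hangs upright between the pads at (326,270), and the widest cell is at (462,190). I'll carry it over and lower it.

Request:
arm_command:
  deltas:
    - [[0, 0, 0], [9, 105, 0], 0.3]
    - [[0, 0, 0], [9, 105, 0], 0.3]
    - [[0, 0, 0], [9, 105, 0], 0.3]
    - [[0, 0, 0], [9, 105, 0], 0.3]
    - [[0, 0, 0], [9, 105, 40], 0.3]
    - [[0, 0, 0], [9, 105, 70], 0.3]
    - [[0, 0, 0], [9, 105, 80], 0.3]
    - [[0, 0, 0], [9, 105, 82], 0.3]
    - [[0, 0, 0], [9, 105, 82], 0.3]
    - [[0, 0, 0], [9, 105, 82], 0.3]

```text
clock: 6.23
tool_pos: [0.6348, -0.1015, 0.0502]
ee_rot: [[-0.846, 0.533, 0.003], [0.533, 0.846, -0.001], [-0.003, 0.001, -1.0]]
force: [-0.7, 0.3, 0.4]
gripper_width: 0.0394
grip_force: 14.5
```

Request:
arm_command:
  deltas:
    - [[0, 0, 0], [0, 0, 1], 0.3]
    - [[0, 0, 0], [0, 0, 2], 0.3]
    - [[0, 0, 0], [0, 0, 3], 0.3]
    - [[0, 0, 0], [0, 0, 3], 0.3]
    - [[0, 0, 0], [0, 0, 3], 0.3]

```text
clock: 6.65
tool_pos: [0.6341, -0.1005, 0.0456]
ee_rot: [[-0.846, 0.533, 0.0], [0.533, 0.846, -0.0], [-0.0, 0.0, -1.0]]
force: [0.7, 0.1, 0.3]
gripper_width: 0.0396
grip_force: 14.3
```

```bash
python3 - <<'E'
from h import *
s=manip.sense();print(s['force'],s['gripper_width'],s['grip_force'],s['wrist_torque'])
go(.6336,-.0986,.045)
p=shot('side');P,_,_=pts(p);I=(P[:,0]-.6336)**2+(P[:,1]+.0986)**2<.03**2
for z in(.004,.012,.02,.03,.04,.05):print(z,(I&(abs(P[:,2]-z)<.004)).sum())
im=p['image'][130:290,300:540];cv2.imwrite('pics/s3.png',cv2.resize(im[:,:,::-1],None,fx=3,fy=3))
E
```

```text
[0.67016589 0.10901687 0.33856089] 0.03955483967710402 14.30102746015109 [ 0.02352725  0.00142986 -0.01260715]
from [ 0.6341 -0.1005  0.0456] yaw 57.8 delta [1.5 1.3 0.6] az 0 rows 0.0 q [-0.34  0.75  1.3  -0.    1.1  -1.35] 6.65
0.004 158
0.012 5
0.02 8
0.03 14
0.04 3
0.05 0
```

View pics/s3.png

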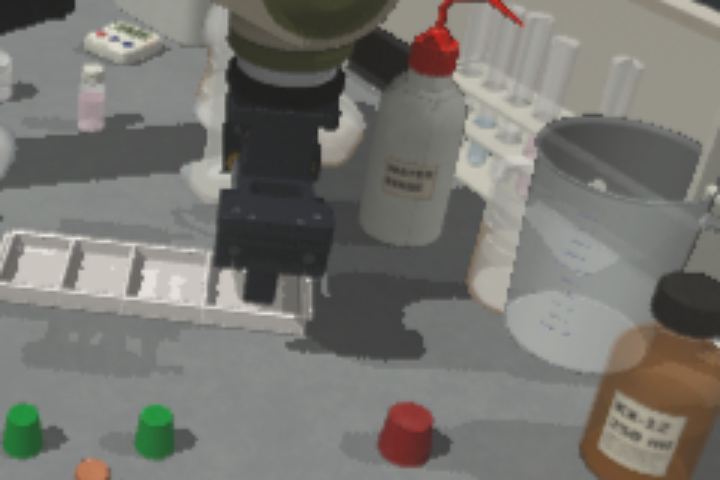

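The side view shows the gripper over the widest cell, centred and clear of the cylinder. I'll feel for the floor.

Request:
arm_command:
  deltas:
    - [[0, 0, 0], [1, 1, 0.5], 0.3]
    - [[0, 0, 0], [1, 1, 1], 0.3]
    - [[0, 0, 0], [1, 1, 1], 0.3]
    - [[0, 0, 0], [1, 1, 1], 0.3]

```text
clock: 7.03
tool_pos: [0.634, -0.0991, 0.0446]
ee_rot: [[-0.846, 0.533, 0.001], [0.533, 0.846, -0.0], [-0.0, 0.0, -1.0]]
force: [0.5, 0.8, 3.0]
gripper_width: 0.0393
grip_force: 14.1
```

Request:
arm_command:
  deltas:
    - [[0, 0, 0], [0, 0, 0.4], 0.3]
    - [[0, 0, 0], [0, 0, 0.4], 0.6]
    - [[0, 0, 0], [0, 0, 0.4], 0.8]
    - [[0, 0, 0], [0, 0, 0.4], 0.8]
    - [[0, 0, 0], [0, 0, 0.4], 0.8]
    - [[0, 0, 0], [0, 0, -20], 0.8]
    - [[0, 0, 0], [0, 0, -60], 0.9]
    - [[0, 0, 0], [0, 0, -75], 1]
    - [[0, 0, 0], [0, 0, -75], 1]

```text
clock: 7.78
tool_pos: [0.6352, -0.0996, 0.1235]
ee_rot: [[-0.846, 0.533, 0.007], [0.533, 0.846, -0.002], [-0.007, 0.002, -1.0]]
force: [0.7, 0.2, -0.2]
gripper_width: 0.0876
grip_force: 0.0
```

```bash
python3 - <<'E'
from h import *
p=shot('wrist','w4.png');P,_,_=pts(p);print(caddy(P,(.572,-.059)))
for r in manip.masks_of(p,'crucible'):
    Q,_,_=pts(p,r['mask']);hi=Q[Q[:,2]>Q[:,2].max()-.004];print(r['conf'],r['point'],cv2.minEnclosingCircle((hi[:,:2]*1000).astype(np.float32)),Q[:,2].max(),Q[:,2].min())
go(.6383,-.2667,.12)
E
```

```text
(array([571.49987582, -57.72593044,   4.13842199]), np.float64(1.070219007379772), np.float64(237.11411367899))
0.86 [325.7, 211.7] ((634.5073852539062, -97.48625946044922), 20.971240997314453) 0.04015870215314632 0.0029709679723605165
from [ 0.6336 -0.0991  0.1192] yaw 57.8 delta [ -93.3 -139.3   -0.8] az 0 rows 4.0 q [-0.34  0.66  1.23 -0.    1.25 -1.35] 7.8833
```

View pics/w4.png

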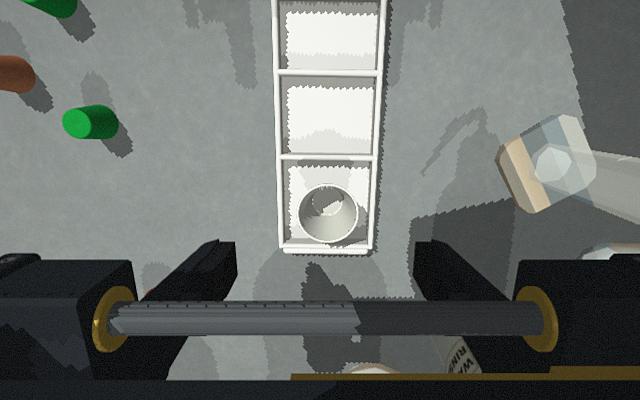

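The crucible stands upright, centred in the widest cell at (328,213). Next is the big stopper.

Request:
arm_command:
  deltas:
    - [[0, 0, 0], [-93, -139, 0], 1]
    - [[0, 0, 0], [-93, -139, 0], 1]
    - [[0, 0, 0], [-93, -139, 0], 1]
    - [[0, 0, 0], [-93, -139, 0], 1]
    - [[0, 0, 0], [-93, -139, 0], 1]
    - [[0, 0, 0], [-93, -139, 0], 1]
    - [[0, 0, 0], [-93, -139, 35], 1]
    - [[0, 0, 0], [-93, -139, 60], 1]
    - [[0, 0, 0], [-93, -139, 79], 1]
    - [[0, 0, 0], [-93, -139, 79], 1]
    - [[0, 0, 0], [-93, -139, 79], 1]

```text
clock: 8.8
tool_pos: [0.6381, -0.2647, 0.0393]
ee_rot: [[-0.847, 0.532, -0.003], [0.532, 0.847, 0.002], [0.003, 0.0, -1.0]]
force: [1.4, 0.6, 0.9]
gripper_width: 0.0883
grip_force: 0.0
```

Request:
arm_command:
  deltas:
    - [[0, 0, 0], [0, 0, 0], 0.2]
    - [[0, 0, 0], [0, 0, 0], 0.2]
    - [[0, 0, 0], [0, 0, 0], 0.2]
    - [[0, 0, 0], [0, 0, 0], 0.2]
    - [[0, 0, 0], [0, 0, 0], 0.2]
    - [[0, 0, 0], [0, 0, 0], 0.2]
    - [[0, 0, 0], [0, 0, 0], 0.2]
    - [[0, 0, 0], [0, 0, 0], 0.2]

```text
clock: 9.47
tool_pos: [0.6385, -0.2663, 0.0405]
ee_rot: [[-0.846, 0.533, 0.0], [0.533, 0.846, -0.0], [-0.0, -0.0, -1.0]]
force: [-0.1, 0.4, -0.1]
gripper_width: 0.0368
grip_force: 0.0
```

Request:
arm_command:
  deltas:
    - [[0, 0, 0], [0, 0, 0], 0.2]
    - [[0, 0, 0], [0, 0, 0], 0.2]
    - [[0, 0, 0], [0, 0, 0], 0.2]
    - [[0, 0, 0], [0, 0, 0], 0.2]
    - [[0, 0, 0], [0, 0, 0], 0.2]

```text
clock: 9.88
tool_pos: [0.6384, -0.2663, 0.0404]
ee_rot: [[-0.846, 0.533, -0.0], [0.533, 0.846, 0.0], [0.0, -0.0, -1.0]]
force: [-0.0, -0.1, 0.5]
gripper_width: 0.0266
grip_force: 13.9
```

Request:
arm_command:
  deltas:
    - [[0, 0, 0], [0, 0, -20], 0.2]
    - [[0, 0, 0], [0, 0, -60], 0.2]
    - [[0, 0, 0], [0, 0, -90], 0.2]
    - [[0, 0, 0], [70, 70, -90], 0.2]
    - [[0, 0, 0], [70, 70, -90], 0.2]
    - [[0, 0, 0], [70, 70, -90], 0.2]
    - [[0, 0, 0], [70, 70, -90], 0.2]

```text
clock: 10.47
tool_pos: [0.6159, -0.1662, 0.1308]
ee_rot: [[-0.848, 0.53, -0.001], [0.53, 0.848, 0.001], [0.001, 0.0, -1.0]]
force: [0.2, 1.0, 0.6]
gripper_width: 0.0269
grip_force: 13.9
```

```bash
python3 - <<'E'
from h import *
s=manip.sense();print(s['force'],s['gripper_width'],s['grip_force'])
p=shot('wrist','w5.png');q=shot('side')
for c,k in((p,'w'),(q,'s')):
  for r in manip.masks_of(c,'big_stopper'):
    Q,_,_=pts(c,r['mask']);print(k,round(r['conf'],2),np.round(r['point']),np.median(Q,0).round(3),np.percentile(Q,2,0).round(3),np.percentile(Q,98,0).round(3))
a=cv2.resize(p['image'][180:330,200:450],(600,360));b=cv2.resize(q['image'][130:300,330:480],None,fx=2,fy=2)
b=np.pad(b,((0,max(0,360-b.shape[0])),(0,0),(0,0)))[:360,:200]
cv2.imwrite('pics/c5.png',np.hstack([a[:,:,::-1],b[:,:,::-1]]))
go(.5816,-.0645,.13)
E
```

```text
[0.21380324 1.04910009 0.55573546] 0.026893565160983547 13.890186864700809
w 0.84 [327. 256.] [ 0.611 -0.164  0.118] [ 0.601 -0.177  0.094] [ 0.626 -0.152  0.12 ]
s 0.43 [396. 212.] [ 0.603 -0.177  0.097] [ 0.6   -0.185  0.091] [ 0.618 -0.164  0.115]
from [ 0.6168 -0.171   0.1302] yaw 57.8 delta [86.6 71.3  0.2] az 0 rows 2.7 q [-0.45  0.65  1.22 -0.    1.27 -1.46] 10.6667
```

View pics/c5.png

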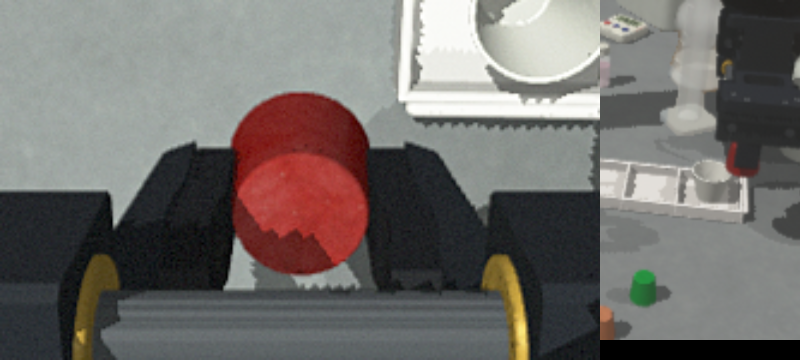

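The red stopper is held upright. I'll place it in the medium cell.

Request:
arm_command:
  deltas:
    - [[0, 0, 0], [87, 71, 0], 0.2]
    - [[0, 0, 0], [87, 71, 0], 0.2]
    - [[0, 0, 0], [87, 71, 0], 0.2]
    - [[0, 0, 0], [87, 71, 0], 0.2]
    - [[0, 0, 0], [87, 71, 0], 0.2]
    - [[0, 0, 0], [87, 71, 0], 0.2]
    - [[0, 0, 0], [87, 71, 40], 0.2]
    - [[0, 0, 0], [87, 71, 70], 0.2]
    - [[0, 0, 0], [87, 71, 80], 0.2]
    - [[0, 0, 0], [87, 71, 82], 0.2]
    - [[0, 0, 0], [87, 71, 83], 0.2]
    - [[0, 0, 0], [87, 71, 83], 0.2]
    - [[0, 0, 0], [87, 71, 83], 0.2]

```text
clock: 11.75
tool_pos: [0.5816, -0.0639, 0.049]
ee_rot: [[-0.846, 0.533, 0.003], [0.533, 0.846, -0.001], [-0.003, 0.001, -1.0]]
force: [-0.5, 0.3, 0.6]
gripper_width: 0.0267
grip_force: 13.9
```

Request:
arm_command:
  deltas:
    - [[0, 0, 0], [0, 0, 1], 0.2]
    - [[0, 0, 0], [0, 0, 2], 0.2]
    - [[0, 0, 0], [0, 0, 2], 0.2]
    - [[0, 0, 0], [0, 0, 2], 0.2]

```text
clock: 12.08
tool_pos: [0.5807, -0.0633, 0.0457]
ee_rot: [[-0.846, 0.533, 0.0], [0.533, 0.846, -0.0], [-0.0, 0.0, -1.0]]
force: [-0.1, -0.7, -0.5]
gripper_width: 0.0269
grip_force: 13.9
```

Request:
arm_command:
  deltas:
    - [[0, 0, 0], [-1, 0, 0.5], 0.2]
    - [[0, 0, 0], [-1, 0, 1], 0.2]
    - [[0, 0, 0], [-1, 0, 1.5], 0.2]
    - [[0, 0, 0], [-1, 0, 1.5], 0.2]
    - [[0, 0, 0], [-1, 0, 1.5], 0.2]

```text
clock: 12.5
tool_pos: [0.5817, -0.0639, 0.0443]
ee_rot: [[-0.846, 0.533, 0.001], [0.533, 0.846, -0.0], [-0.001, 0.0, -1.0]]
force: [-0.6, 0.2, 4.9]
gripper_width: 0.0268
grip_force: 14.1
```

The floor contact was felt at 4.9 N. I'll release and head for the yellow vial, rising high and turning first.

Request:
arm_command:
  deltas:
    - [[0, 0, 0], [0, 0, 0], 0.55]
    - [[0, 0, 0], [0, 0, 0], 0.55]
    - [[0, 0, 0], [0, 0, 0], 0.55]
    - [[0, 0, 0], [0, 0, 0], 0.55]
    - [[0, 0, 0], [0, 0, 0], 0.55]
    - [[0, 0, 0], [0, 0, -20], 0.55]
    - [[0, 0, 0], [0, 0, -60], 0.8]
    - [[0, 0, 0], [0, 0, -100], 1]
    - [[0, 0, -0.12], [0, 0, -130], 1]
    - [[0, 0, -0.24], [0, 0, -156], 1]
    - [[0, 0, -0.36], [0, 0, -156], 1]
    - [[0, 0, -0.48], [0, 0, -156], 1]
    - [[0, 0, -0.6], [20, 5, -156], 1]
    - [[0, 0, -0.72], [40, 10, -156], 1]
    - [[0, 0, -0.84], [60, 15, -156], 1]
    - [[0, 0, -0.96], [80, 20, -156], 1]
    - [[0, 0, -1.086], [90, 25, -156], 1]
    - [[0, 0, -1.086], [90, 25, -156], 1]

```text
clock: 14.0
tool_pos: [0.5175, 0.0067, 0.2001]
ee_rot: [[-0.863, -0.506, -0.0], [-0.506, 0.863, 0.0], [0.0, 0.001, -1.0]]
force: [-0.2, 0.4, -0.3]
gripper_width: 0.0885
grip_force: 0.0
```

```bash
python3 - <<'E'
from h import *
p=shot('wrist','w6.png');q=shot('side','s6.png');z=shot('scene')
for c in(p,q,z):
  for I in ITEMS[2:]:
    try: print(I[0],*fit(c,*I[1:]))
    except Exception: pass
go(.4535,.077,.2,120)
E
```

```text
va [638.3 188.1] 0.3 481
vb [453.8  77.1] 0.15 287
va [637.6 188.1] 0.98 95
vb [453.4  77. ] 0.72 127
va [639.4 186.3] 1.35 53
vb [455.   75.6] 0.84 84
from [0.5192 0.0048 0.2   ] yaw 119.8 delta [21.1 95.3 -0.1] az -0.003 rows 2.3 q [-0.22  0.38  1.49 -0.    1.27 -2.31] 14.15
```

View pics/w6.png

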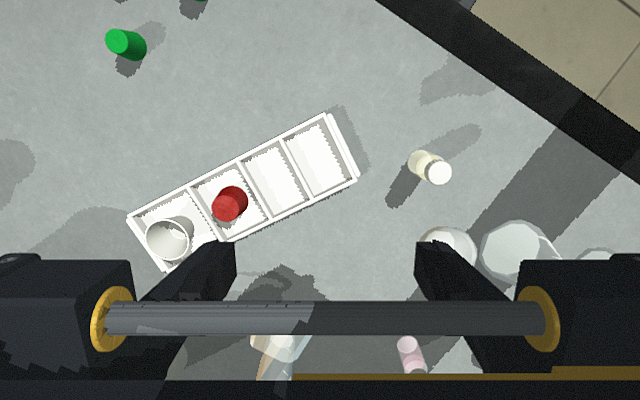

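The wrist view shows the crucible at (168,240) and the red stopper at (230,203) standing in their cells, and the yellow vial at (432,167). I'll descend on the yellow vial.

Request:
arm_command:
  deltas:
    - [[0, 0, 0], [21, 95, 0], 1]
    - [[0, 0, 0], [21, 95, 0], 1]
    - [[0, 0, 0], [21, 95, 0], 1]
    - [[0, 0, 0], [21, 95, 0], 1]
    - [[0, 0, 0], [21, 95, 0], 1]
    - [[0, 0, 0], [21, 95, 0], 1]
    - [[0, 0, 0], [21, 95, 40], 1]
    - [[0, 0, 0], [21, 95, 80], 1]
    - [[0, 0, 0], [21, 95, 115], 1]
    - [[0, 0, 0], [21, 95, 140], 1]
    - [[0, 0, 0], [21, 95, 160], 1]
    - [[0, 0, 0], [21, 95, 160], 1]
    - [[0, 0, 0], [21, 95, 160], 1]

```text
clock: 15.23
tool_pos: [0.4537, 0.0761, 0.0394]
ee_rot: [[-0.867, -0.499, -0.001], [-0.499, 0.867, 0.0], [0.001, 0.001, -1.0]]
force: [0.2, -0.0, 1.1]
gripper_width: 0.0883
grip_force: 0.0
```

Request:
arm_command:
  deltas:
    - [[0, 0, 0], [0, 0, 0], 0.2]
    - [[0, 0, 0], [0, 0, 0], 0.2]
    - [[0, 0, 0], [0, 0, 0], 0.2]
    - [[0, 0, 0], [0, 0, 0], 0.2]
    - [[0, 0, 0], [0, 0, 0], 0.2]
    - [[0, 0, 0], [0, 0, 0], 0.2]
    - [[0, 0, 0], [0, 0, 0], 0.2]
    - [[0, 0, 0], [0, 0, 0], 0.2]
    - [[0, 0, 0], [0, 0, 0], 0.2]
    - [[0, 0, 0], [0, 0, 0], 0.2]
    - [[0, 0, 0], [0, 0, 0], 0.2]
    - [[0, 0, 0], [0, 0, 0], 0.2]
    - [[0, 0, 0], [0, 0, 0], 0.2]

```text
clock: 16.32
tool_pos: [0.453, 0.077, 0.0399]
ee_rot: [[-0.866, -0.5, -0.0], [-0.5, 0.866, 0.0], [0.0, 0.0, -1.0]]
force: [-0.9, 0.7, 0.7]
gripper_width: 0.024
grip_force: 14.0
```

Request:
arm_command:
  deltas:
    - [[0, 0, 0], [0, 0, -20], 0.2]
    - [[0, 0, 0], [0, 0, -60], 0.2]
    - [[0, 0, 0], [0, 0, -100], 0.2]
    - [[0, 0, 0], [-5, -40, -100], 0.2]
    - [[0, 0, 0.12], [-10, -80, -100], 0.2]
    - [[0, 0, 0.24], [-14, -110, -100], 0.2]
    - [[0, 0, 0.36], [-17, -141, -100], 0.2]
    - [[0, 0, 0.48], [-17, -141, -100], 0.2]
    - [[0, 0, 0.6], [-17, -141, -100], 0.2]
    - [[0, 0, 0.72], [-17, -141, -100], 0.2]
    - [[0, 0, 0.84], [-17, -141, -100], 0.2]
    - [[0, 0, 0.96], [-17, -141, -100], 0.2]
    - [[0, 0, 1.086], [-17, -141, -100], 0.2]
    - [[0, 0, 1.086], [-17, -141, -100], 0.2]
    - [[0, 0, 1.086], [-17, -141, -100], 0.2]

```text
clock: 17.57
tool_pos: [0.5382, -0.0366, 0.1398]
ee_rot: [[-0.848, 0.53, -0.0], [0.53, 0.848, 0.0], [0.0, -0.0, -1.0]]
force: [0.4, 0.2, -0.1]
gripper_width: 0.0246
grip_force: 14.0
```

```bash
python3 - <<'E'
from h import *
s=manip.sense();print(s['force'],s['gripper_width'],s['grip_force'])
p=shot('wrist');P,_,_=pts(p);print(caddy(P,(.572,-.059)))
T=np.array(s['tool_pos'])
for r in manip.masks_of(p,'vial_a'):
    Q,_,_=pts(p,r['mask']);print(round(r['conf'],2),np.round(r['point']),np.median(Q,0).round(3),np.percentile(Q,2,0).round(3),np.percentile(Q,98,0).round(3))
q=shot('side')
a=cv2.resize(p['image'][60:360,130:530],(540,405));b=cv2.resize(q['image'][120:255,270:355],None,fx=3,fy=3)
cv2.imwrite('pics/c7.png',np.hstack([a,b])[:,:,::-1])
go(.5388,-.0368,.0475,57.5)
E
```

```text
[ 0.4011809   0.17960832 -0.14688658] 0.024558026815152244 14.000321270232234
(array([571.49124218, -57.5814128 ,   4.13895288]), np.float64(0.948036592651548), np.float64(237.14453181245324))
0.91 [627. 154.] [0.631 0.179 0.011] [0.625 0.176 0.001] [0.643 0.191 0.022]
0.59 [323. 269.] [ 0.531 -0.032  0.141] [ 0.527 -0.045  0.104] [ 0.542 -0.025  0.16 ]
from [ 0.5382 -0.0366  0.1398] yaw 58.0 delta [-0.6  0.1 92.3] az 0.008 rows 2.2 q [-0.29  0.49  1.52 -0.    1.14 -1.3 ] 17.7167
```

View pics/c7.png

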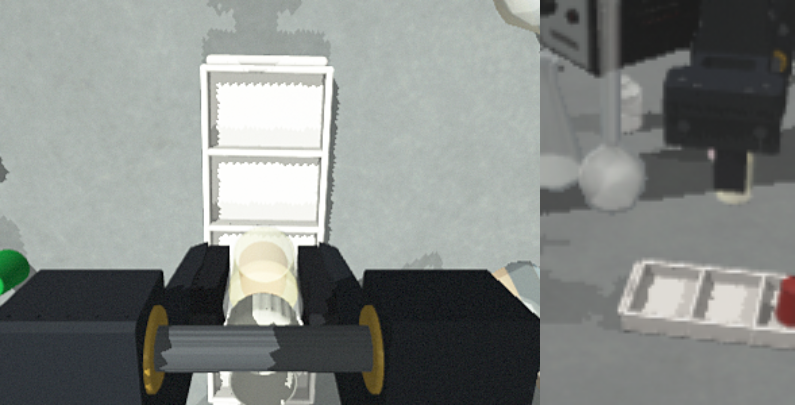

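The yellow vial hangs upright and the two empty narrow cells lie at the top of the wrist view. I'll lower it into the narrow cell beside the stopper.

Request:
arm_command:
  deltas:
    - [[0, 0, 0], [-1, 0, 35], 0.2]
    - [[0, 0, 0], [-1, 0, 65], 0.2]
    - [[0, 0, 0], [-1, 0, 85], 0.2]
    - [[0, 0, 0], [-1, 0, 91], 0.2]
    - [[0, 0, 0], [-1, 0, 93], 0.2]
    - [[0, 0, 0], [-1, 0, 93], 0.2]
    - [[0, 0, 0], [-1, 0, 93], 0.2]

```text
clock: 18.3
tool_pos: [0.5398, -0.0373, 0.0481]
ee_rot: [[-0.847, 0.532, 0.002], [0.532, 0.847, -0.001], [-0.002, 0.001, -1.0]]
force: [0.3, -0.2, 1.8]
gripper_width: 0.0241
grip_force: 14.0
```

Request:
arm_command:
  deltas:
    - [[0, 0, 0], [0, 0, 1], 0.2]
    - [[0, 0, 0], [0, 0, 1.5], 0.2]
    - [[0, 0, 0], [0, 0, 2], 0.2]
    - [[0, 0, 0], [0, 0, 2.5], 0.2]
    - [[0, 0, 0], [0, 0, 2.5], 0.2]
    - [[0, 0, 0], [0, 0, 2.5], 0.2]

```text
clock: 18.8
tool_pos: [0.5391, -0.0371, 0.0445]
ee_rot: [[-0.846, 0.533, 0.0], [0.533, 0.846, -0.0], [-0.0, 0.0, -1.0]]
force: [-0.4, -0.1, -0.4]
gripper_width: 0.0244
grip_force: 14.0
```

Request:
arm_command:
  deltas:
    - [[0, 0, 0], [0, 0, 0.5], 0.2]
    - [[0, 0, 0], [0, 0, 1], 0.2]
    - [[0, 0, 0], [0, 0, 1], 0.2]
    - [[0, 0, 0], [0, 0, 1], 0.2]

```text
clock: 19.13
tool_pos: [0.5392, -0.0372, 0.0438]
ee_rot: [[-0.846, 0.533, 0.0], [0.533, 0.846, -0.0], [-0.001, 0.0, -1.0]]
force: [-1.0, 0.1, 5.0]
gripper_width: 0.0241
grip_force: 14.0
```

Request:
arm_command:
  deltas:
    - [[0, 0, 0], [0, 0, 0], 0.5]
    - [[0, 0, 0], [0, 0, 0], 0.5]
    - [[0, 0, 0], [0, 0, 0], 0.5]
    - [[0, 0, 0], [0, 0, 0], 0.5]
    - [[0, 0, 0], [0, 0, 0], 0.5]
    - [[0, 0, 0], [0, 0, -20], 0.5]
    - [[0, 0, 0], [0, 0, -60], 0.7]
    - [[0, 0, 0], [0, 0, -100], 1]
    - [[0, 0, 0], [0, 0, -140], 1]
    - [[0, 0, 0], [0, 0, -165], 1]
    - [[0, 0, 0], [0, 0, -165], 1]
    - [[0, 0, -0.12], [6, 40, -165], 1]
    - [[0, 0, -0.24], [12, 80, -165], 1]
    - [[0, 0, -0.36], [18, 120, -165], 1]
    - [[0, 0, -0.475], [24, 160, -165], 1]
    - [[0, 0, -0.475], [24, 160, -165], 1]
    - [[0, 0, -0.475], [24, 160, -165], 1]

```text
clock: 20.55
tool_pos: [0.6039, 0.1128, 0.2068]
ee_rot: [[-0.996, 0.084, -0.002], [0.084, 0.996, -0.0], [0.002, -0.0, -1.0]]
force: [0.1, -1.1, -0.4]
gripper_width: 0.0881
grip_force: 0.0
```

```bash
python3 - <<'E'
from h import *
p=shot('wrist','w8.png');print(fit(p,*ITEMS[2][1:]))
q=shot('side');print(fit(q,'vial',(.539,-.037),.02,.02,.042))
go(.6383,.188,.21,85)
E
```

```text
(array([638.3, 188.3]), np.float64(0.12), 278)
(array([540.3, -38.3]), np.float64(0.62), 98)
from [0.6036 0.1105 0.2075] yaw 85.0 delta [-27.8  80.2  -2.6] az -0.001 rows 2.0 q [-0.01  0.53  1.2  -0.    1.41 -1.49] 20.65
```

View pics/w8.png

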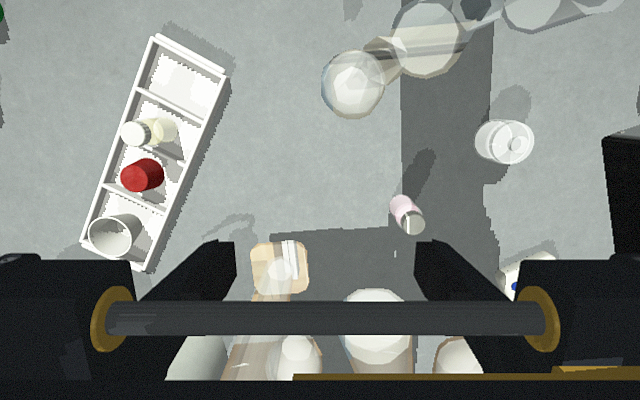

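The yellow vial stands in its cell at (145,130). The pink vial at (407,215) has free space around it, so I'll descend on it.

Request:
arm_command:
  deltas:
    - [[0, 0, 0], [-28, 80, 0], 1]
    - [[0, 0, 0], [-28, 80, 0], 1]
    - [[0, 0, 0], [-28, 80, 0], 1]
    - [[0, 0, 0], [-28, 80, 0], 1]
    - [[0, 0, 0], [-28, 80, 0], 1]
    - [[0, 0, 0], [-28, 80, 0], 1]
    - [[0, 0, 0], [-28, 80, 40], 1]
    - [[0, 0, 0], [-28, 80, 80], 1]
    - [[0, 0, 0], [-28, 80, 115], 1]
    - [[0, 0, 0], [-28, 80, 145], 1]
    - [[0, 0, 0], [-28, 80, 167], 1]
    - [[0, 0, 0], [-28, 80, 167], 1]
    - [[0, 0, 0], [-28, 80, 167], 1]

```text
clock: 21.73
tool_pos: [0.6387, 0.1871, 0.0415]
ee_rot: [[-0.996, 0.088, -0.001], [0.088, 0.996, -0.0], [0.001, -0.0, -1.0]]
force: [0.1, -0.8, -0.2]
gripper_width: 0.088
grip_force: 0.0
```

Request:
arm_command:
  deltas:
    - [[0, 0, 0], [0, 0, 0], 0.2]
    - [[0, 0, 0], [0, 0, 0], 0.2]
    - [[0, 0, 0], [0, 0, 0], 0.2]
    - [[0, 0, 0], [0, 0, 0], 0.2]
    - [[0, 0, 0], [0, 0, 0], 0.2]
    - [[0, 0, 0], [0, 0, 0], 0.2]
    - [[0, 0, 0], [0, 0, 0], 0.2]
    - [[0, 0, 0], [0, 0, 0], 0.2]
    - [[0, 0, 0], [0, 0, 0], 0.2]
    - [[0, 0, 0], [0, 0, 0], 0.2]
    - [[0, 0, 0], [0, 0, 0], 0.2]
    - [[0, 0, 0], [0, 0, 0], 0.2]
    - [[0, 0, 0], [0, 0, 0], 0.2]

```text
clock: 22.82
tool_pos: [0.6388, 0.1883, 0.0414]
ee_rot: [[-0.996, 0.087, -0.0], [0.087, 0.996, 0.0], [0.0, 0.0, -1.0]]
force: [-0.1, 0.9, 0.3]
gripper_width: 0.0241
grip_force: 14.0
```

Request:
arm_command:
  deltas:
    - [[0, 0, 0], [0, 0, -20], 0.2]
    - [[0, 0, 0], [0, 0, -60], 0.2]
    - [[0, 0, 0], [0, 0, -100], 0.2]
    - [[0, 0, 0], [0, 0, -140], 0.2]
    - [[0, 0, 0], [0, 0, -168], 0.2]
    - [[0, 0, 0], [0, 0, -168], 0.2]
    - [[0, 0, 0.1], [12, -40, -168], 0.2]
    - [[0, 0, 0.2], [24, -80, -168], 0.2]
    - [[0, 0, 0.3], [36, -120, -168], 0.2]
    - [[0, 0, 0.4], [48, -160, -168], 0.2]
    - [[0, 0, 0.5], [60, -200, -168], 0.2]
    - [[0, 0, 0.6], [85, -205, -168], 0.2]
    - [[0, 0, 0.7], [110, -210, -168], 0.2]
    - [[0, 0, 0.785], [121, -211, -150], 0.2]
    - [[0, 0, 0.785], [121, -211, -120], 0.2]
    - [[0, 0, 0.785], [121, -211, -100], 0.2]
    - [[0, 0, 0.785], [121, -211, -100], 0.2]
    - [[0, 0, 0.785], [121, -211, -100], 0.2]

```text
clock: 24.32
tool_pos: [0.4997, -0.0113, 0.1409]
ee_rot: [[-0.643, 0.765, -0.002], [0.765, 0.643, 0.001], [0.002, -0.001, -1.0]]
force: [-0.2, 0.4, 0.8]
gripper_width: 0.0242
grip_force: 14.0
```

```bash
python3 - <<'E'
from h import *
s=manip.sense();print(s['force'],s['gripper_width'],s['grip_force'])
p=shot('wrist');q=shot('side');P,_,_=pts(p);print(caddy(P,(.572,-.059)))
a=cv2.resize(p['image'][60:360,130:530],(540,405));b=cv2.resize(q['image'][120:255,265:350],None,fx=3,fy=3)
cv2.imwrite('pics/c9.png',np.hstack([a,b])[:,:,::-1])
go(.5001,-.0117,.0485,40)
E
```

```text
[-0.18512362  0.39423328  0.75373956] 0.02424618376865941 13.99997639704452
(array([571.57651462, -57.54509403,   4.13819143]), np.float64(1.0527864083754717), np.float64(237.10090368765978))
from [ 0.5006 -0.0115  0.1424] yaw 40.1 delta [ 0.3 -0.6 93.9] az 0.001 rows 2.3 q [-0.26  0.43  1.62 -0.    1.09 -0.96] 24.4167
```

View pics/c9.png

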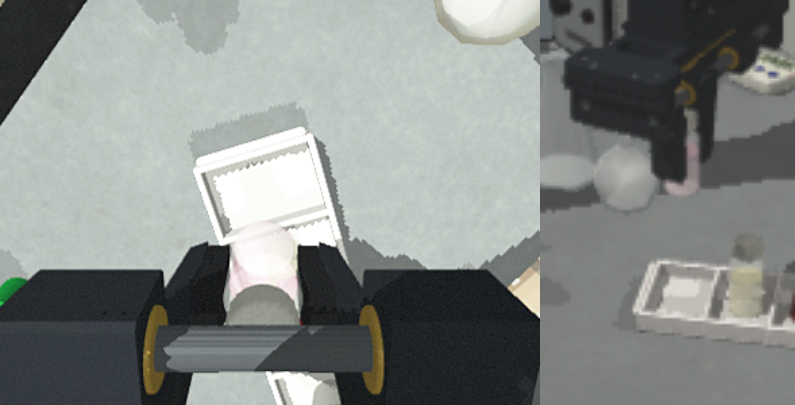

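The pink vial hangs upright over the last cell, and the yellow one stands next to it. I'll lower the pink vial.

Request:
arm_command:
  deltas:
    - [[0, 0, 0], [0, 0, 35], 0.2]
    - [[0, 0, 0], [0, 0, 65], 0.2]
    - [[0, 0, 0], [0, 0, 85], 0.2]
    - [[0, 0, 0], [0, 0, 91], 0.2]
    - [[0, 0, 0], [0, 0, 93], 0.2]
    - [[0, 0, 0], [0, 0, 93], 0.2]
    - [[0, 0, 0], [0, 0, 93], 0.2]

```text
clock: 25.0
tool_pos: [0.5009, -0.0116, 0.0499]
ee_rot: [[-0.644, 0.765, 0.003], [0.765, 0.644, -0.001], [-0.002, 0.002, -1.0]]
force: [0.3, -0.1, 0.2]
gripper_width: 0.0247
grip_force: 14.0
```

Request:
arm_command:
  deltas:
    - [[0, 0, 0], [0, 0, 1], 0.2]
    - [[0, 0, 0], [0, 0, 1.5], 0.2]
    - [[0, 0, 0], [0, 0, 2], 0.2]
    - [[0, 0, 0], [0, 0, 2.5], 0.2]
    - [[0, 0, 0], [0, 0, 2.5], 0.2]
    - [[0, 0, 0], [0, 0, 2.5], 0.2]

```text
clock: 25.5
tool_pos: [0.5, -0.0114, 0.0459]
ee_rot: [[-0.643, 0.765, 0.0], [0.765, 0.643, -0.0], [-0.0, 0.0, -1.0]]
force: [0.3, -0.3, -0.1]
gripper_width: 0.024
grip_force: 14.0
```

Request:
arm_command:
  deltas:
    - [[0, 0, 0], [0, 0, 0.5], 0.2]
    - [[0, 0, 0], [0, 0, 1], 0.2]
    - [[0, 0, 0], [0, 0, 1], 0.2]
    - [[0, 0, 0], [0, 0, 1], 0.2]

```text
clock: 25.83
tool_pos: [0.5001, -0.0115, 0.0453]
ee_rot: [[-0.644, 0.765, 0.0], [0.765, 0.644, -0.0], [-0.0, 0.0, -1.0]]
force: [-1.9, -0.4, 5.0]
gripper_width: 0.0244
grip_force: 14.0
```

Contact. I'll release, rise and step back.

Request:
arm_command:
  deltas:
    - [[0, 0, 0], [0, 0, 0], 0.5]
    - [[0, 0, 0], [0, 0, 0], 0.5]
    - [[0, 0, 0], [0, 0, 0], 0.5]
    - [[0, 0, 0], [0, 0, 0], 0.5]
    - [[0, 0, 0], [0, 0, 0], 0.5]
    - [[0, 0, 0], [0, 0, -20], 0.5]
    - [[0, 0, 0], [0, 0, -60], 0.6]
    - [[0, 0, 0], [0, 0, -100], 0.8]
    - [[0, 0, 0], [0, 0, -140], 1]
    - [[0, 0, 0], [0, 0, -180], 1]
    - [[0, 0, 0], [0, 0, -180], 1]
    - [[0, 0, 0], [40, 0, -180], 1]
    - [[0, 0, 0], [80, 0, -180], 1]
    - [[0, 0, 0], [80, 0, -180], 1]
    - [[0, 0, 0], [80, 0, -180], 1]
    - [[0, 0, 0], [80, 0, -180], 1]

```text
clock: 27.17
tool_pos: [0.4489, 0.0497, 0.2248]
ee_rot: [[-0.644, 0.765, 0.0], [0.765, 0.644, -0.0], [-0.0, 0.0, -1.0]]
force: [1.0, 0.4, 0.0]
gripper_width: 0.0882
grip_force: 0.0
```

```bash
python3 - <<'E'
from h import *
q=shot('side');s=manip.sense();print(s['force'],s['gripper_width'],s['clock'])
for n,xy in(('vb',(.539,-.037)),('va',(.5,-.012))): print(n,fit(q,'vial',xy,.02,.018,.042))
cv2.imwrite('pics/f.png',cv2.resize(q['image'][130:330,220:480],None,fx=2.9,fy=2.9)[:,:,::-1])
E
```

```text
[1.01312225 0.74385845 0.28103384] 0.08854882946635258 27.2167
vb (array([540.4, -38.1]), np.float64(0.52), 108)
va (array([499.4, -11.8]), np.float64(0.8), 103)
```

View pics/f.png

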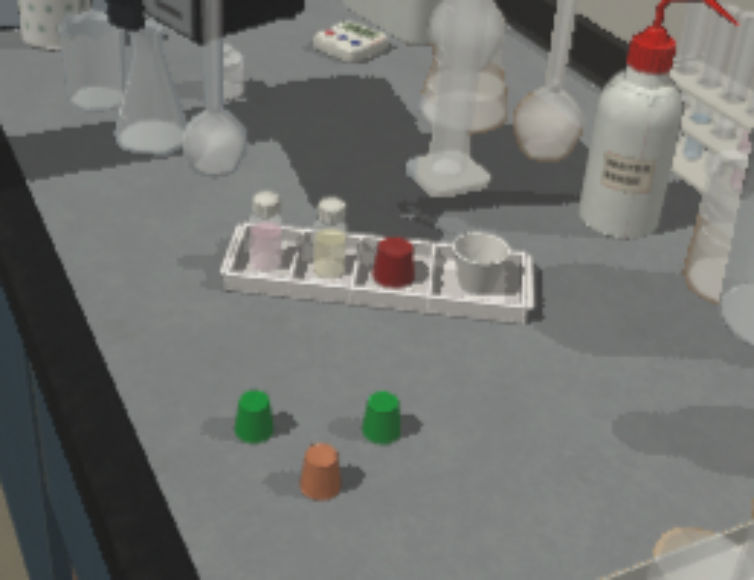

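All four items stand upright in their cells (pink 265,240; yellow 330,245; red 395,262; crucible 482,262). The orange stopper and the weighing bottle have not been touched.

```bash
python3 -c "
from cell import manip
print(manip.job_done())"
```

```text
the job is handed in; nothing more can be done
None
```

The caddy is packed and handed in at about 27 s: the crucible, big stopper and both vials stand upright in their cells, and the small stopper and weighing bottle were left where they stood.

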